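# Cap the sample canister and lift off the carrying cover

### The arm

A 6-joint arm with a two-finger parallel gripper is mounted at the origin on the work surface; the furniture and walls round the work are solid. World frame = base frame: x ahead of the robot, y to its left, z up, the work surface at z = 0. Lengths are in m, angles in rad, forces in N, time in s.
With the tool pointing down it reaches from about 0.25 to 0.775 m from the base axis. Payload 4 kg.
Tool frame: the origin (TCP) lies midway between the tips of the shut fingers; the grasp point (between the pads) lies 19 mm behind it; x points along the fingers, y is the direction in which the jaws open and shut, and the axes are right-handed (so a half turn about x gives the same grasp; the last joint's range is limited). The gripper opens to 94 mm and grips with 3 to 60 N. Pads are 16 mm wide; open, the fingers measure 119 mm over their backs; the gripper's body (75 mm by 177 mm) begins 78 mm behind the grasp point.
Start: joints at [-1.262, 0.087, 1.371, -0, 1.684, -0.103], TCP at [0.22, -0.504, 0.206] pointing down, gripper open.
Joint ranges: [-3.1, 3.1], [-0.76, 2.03], [0.27, 2.55], [-1.08, 4.22], [0.17, 2.65], [-2.57, 2.57]. Speed limits (rad/s): [2.79, 2.79, 3.14, 3.14, 3.14, 3.14].

### API

Orientations are given as a unit quaternion [x, y, z, w].
In Python, from plant import ctrl, read_camera gives the robot as it stands.
- The arm moves only by the tool servo_tool, never from a script. Its argument "plan" is a list that holds one entry, the list of rows, each a list of 5 numbers: the gripper command: -1 is fully open, 1 is shut, values between are in proportion, then the shift along the world's x, y, z in mm, then the turn about the world's z in rad. A call has 1 to 10 rows; each row shifts and turns the pose as measured when the row begins; what a row does not reach is not made up. A row lasts 1/12 s, in which the tool goes at most 41.7 mm and 7.16 degrees, less where a joint would pass 70% of its speed; a pose out of reach is approached as far as the arm can. A call is refused whole if a number of a shift passes 41.7 or a number of a turn 0.125, either way. A call with a gripper value outside its range is refused whole. The fingers move at their own pace and stop on an object; "squeeze" is the grip in N (left out, the last holds). Time passes only in rows, so rows that do not move let the fingers close. It gives the time, the measured TCP pose, the force and the opening at its end, in the units of the state.
- ctrl.sense(): the state, without advancing time (a new reading comes with each control period).
- read_camera(name): name is "side" or "top" or "wrist"; returns a dict with "img" (420x560x3 uint8, red, green, blue), "z_map" (420x560 float32, m along the optical axis (not along the pixel's ray), 0 where there is no reading), "camera_matrix" (3x3 intrinsics, pixels), "T" (4x4, takes a point from camera to world coordinates); the wrist camera has in their place "tool_from_camera" (4x4, takes a point from camera to tool coordinates, whose origin is the TCP and whose axes are the tool frame's). Camera axes: x right, y down, z forward; pixel columns grow to the right and rows downward; lengths in m; the calibration is good to about 2 mm. A picture is of the moment at which its call begins: read the wrist's pose just before it.
- ctrl.close_job(): hands the job in, once; it reports no verdict.
The state is a dict: "time_s": time; "q": joint angles; "qvel": joint speeds; "joint_efforts": joint torques, N m; "tcp_pos": TCP position; "tcp_rot": TCP orientation; "force": force on the tool from outside, world axes, zero at the start; "moment": the same for the moment, N m; "width": finger opening in m.
Only numpy, scipy, OpenCV 4.12 (cv2) and the standard library are available. Lean on these libraries where they do the work, as an engineer would, in place of code of your own. Each camera call takes 0.05 s, during which the arm holds its last target.

### The job

Slide the carriage by its upright grip so that the sample canister comes out from under its hood, all the way to the end stop. Then bring the nested pair of lids over from the parking ring by the inner lid's knob, keeping the two together and upright, lower the pair onto the canister until it is seated, and let go without dropping it. Finally take the outer cover by its collar and lift it off alone, leaving the inner lid seated on the canister and the other things undisturbed, and finish still holding the cover level and still, completely clear above the top of the knob.

Things in the scene. Friction and masses are not known exactly. Their poses are not given: they have to be found in the camera images.
- rail: Fixed grey transfer rail on the table, base 90 x 310 x 14 mm with two steel rods. Origin: centre of its underside on the table. Its +y axis is the direction in which the carriage slides out towards the end stop. A fixed aluminium hood stands over its -y end (local y -154 to -42 mm, x +-44 mm, top at z 106 mm).
- carriage (a joint): Position of the carriage along the rail in m: 0 = fully under the hood, 0.14 = against the end stop. Starts between 0 and 0.03. Slides along the rail's +y axis with about 2 N of friction and stays where it is left.
- canister_rim (a point): Centre of the open mouth of the round steel canister fixed on the carriage, at rim height (86 mm above the table). Canister outer diameter 70, inner diameter 62, 54 mm tall. z up, y along the rail's +y.
- carriage_grip (a point): Middle of the top face of the upright plastic grip on the carriage, 90 mm from the canister's axis on the end stop side: a blade 12 mm thick (rail x) and 22 mm long (rail y), from the carriage's top (32 mm above the table) up to this point, 88 mm above the table. Axes as the rail's.
- park_ring: Fixed plastic ring on a round foot (96 mm across) on which the nested lids stand at the start. Ring outer diameter 70, inner 62, top 30 mm above the table. Origin: centre of its underside on the table.
- inner_lid: Loose steel inner lid, about 120 g. Origin: on the axis, underside of its flange; seated, it lies at the centre of the rim. Flange 74 mm across, 5 thick; tapered plug 57 narrowing to 48 mm across, to 9 mm below origin (2.5 mm play all round in ring and canister); plain cylindrical knob 16 mm across, to 63 mm above origin. z up.
- cover: Loose aluminium outer cover, about 120 g; rests by weight alone on the inner lid's flange (origin then 5 mm above the inner lid's), so rides along with it. Origin: on the axis, underside of its plate. Plate 89 mm across, 4 thick; skirt (inner diameter 81) to 11 mm below origin; collar, diameter 44, hole 30, to 28 mm above origin. Nested, the knob's top is 30 mm above the collar's. z up.
- cover_skirt (a point): On the cover's axis at the lower edge of its skirt (11 mm below the cover's origin).
- cover_collar (a point): On the cover's axis at the top of its collar (28 mm above the cover's origin).
- bottle_4: Bystander: small dropper bottle, 33 mm across, 102 mm tall, at the back edge of the table. Origin: centre of its underside.
- crystal_dish: Bystander: glass dish with cotton wool, 97 mm across, 45 mm tall, near the robot at the left. Origin: centre of its underside.
- stopper_a: Bystander: small rubber stopper, 21 mm across, 20 mm tall, at the back edge of the table. Origin: centre of its underside.
There are look-alikes about, which are no part of the job. Leave any brown look-alike of the cover alone.

How it is judged:
By the outcome, as a careful person would: the job done as asked, in the order asked, and still so for the second after the job is handed in, while the arm keeps its last pose, push and grip.
It also fails if it takes over 64 s, if anything falls off the work surface, if the arm or the gripper's body presses on something with over 40 N, if the wrist force passes 120 N, or if a joint passes its speed limit or range.

## Working session

There is one attempt and no reset: what is moved stays moved. The work goes in short steps, Python scripts to look and compute and a tool call to move; the robot and the scene stay as the last step left them, time stands still between calls to the robot, and variables do not carry over. Pictures are saved under pics/ and viewed, and the job is handed in when it is done.

Besides the shell and the picture viewer there is one more tool, called after "Emit:" as name(argument=value, ...), one argument or row to a line, values as JSON. servo_tool: Moves the arm, as the interface text tells. Its arguments: {"type":"object","properties":{"plan":{"type":"array"},"squeeze":{"type":"number"}},"required":["plan"]}

```bash
mkdir -p pics; ls; cat > h.py <<'E'
import numpy as np, cv2
from plant import ctrl, read_camera
from scipy.spatial.transform import Rotation as R
def cam(n,save=None):
    s=ctrl.sense(); c=read_camera(n)
    if n=="wrist":
        T=np.eye(4);T[:3,:3]=R.from_quat(s["tcp_rot"]).as_matrix();T[:3,3]=s["tcp_pos"];c["T"]=T@c["tool_from_camera"]
    if save: cv2.imwrite(f"pics/{save}.png",c["img"][:,:,::-1])
    return c
def cloud(c):
    z=c["z_map"];K=c["camera_matrix"];v,u=np.mgrid[:z.shape[0],:z.shape[1]]
    P=np.stack([(u-K[0,2])/K[0,0]*z,(v-K[1,2])/K[1,1]*z,z],-1)
    W=P@c["T"][:3,:3].T+c["T"][:3,3];W[z<=0]=np.nan
    return W
def ray(c,u,v,h):
    K=c["camera_matrix"];d=c["T"][:3,:3]@np.array([(u-K[0,2])/K[0,0],(v-K[1,2])/K[1,1],1]);o=c["T"][:3,3]
    return o+d*(h-o[2])/d[2]
E
python3 - <<'E'
from h import *
for n in("top","side","wrist"):
    c=cam(n,n+"0");print(n,c["T"].round(3).tolist(),c["camera_matrix"].tolist())
print(ctrl.sense())
E
```

```text
pics
top [[0.018, -0.973, 0.229, 0.072], [-1.0, -0.018, 0.004, -0.005], [0.0, -0.229, -0.974, 1.441], [0.0, 0.0, 0.0, 1.0]] [[532.09009234301, 0.0, 285.39548485806034], [0.0, 532.09009234301, 196.03057138017468], [0.0, 0.0, 1.0]]
side [[-0.57, 0.718, -0.4, 0.879], [0.822, 0.503, -0.268, 0.33], [0.009, -0.481, -0.877, 1.188], [0.0, 0.0, 0.0, 1.0]] [[543.3588297617015, 0.0, 280.6121681791219], [0.0, 543.3588297617015, 206.1369725452015], [0.0, 0.0, 1.0]]
wrist [[0.4, -0.889, -0.222, 0.283], [-0.917, -0.388, -0.096, -0.476], [-0.001, 0.242, -0.97, 0.383], [0.0, 0.0, 0.0, 1.0]] [[357.21395928657086, 0.0, 282.3636804603864], [0.0, 357.21395928657086, 207.4654830561759], [0.0, 0.0, 1.0]]
{'time_s': 0.15, 'q': array([-1.26211041e+00,  8.78046317e-02,  1.37189221e+00,  3.77566165e-07,
        1.68360839e+00, -1.03108597e-01]), 'qvel': array([ 0.00040658, -0.00424047, -0.00334999,  0.00051889,  0.00020728,
       -0.00109337]), 'joint_efforts': array([ 6.58911667e-04, -3.40643120e+01, -3.02793682e+01,  7.17018102e-02,
        3.05145385e-02, -1.20554782e-04]), 'tcp_pos': array([ 0.22000288, -0.50362251,  0.20457001]), 'tcp_rot': array([-0.69210898, -0.1451671 ,  0.69223297, -0.14396249]), 'force': array([-0.0214484 , -0.03497708,  0.11019418]), 'moment': array([-0.00410879, -0.05484029, -0.01425207]), 'width': 0.09421357636740017}
```

View pics/top0.png

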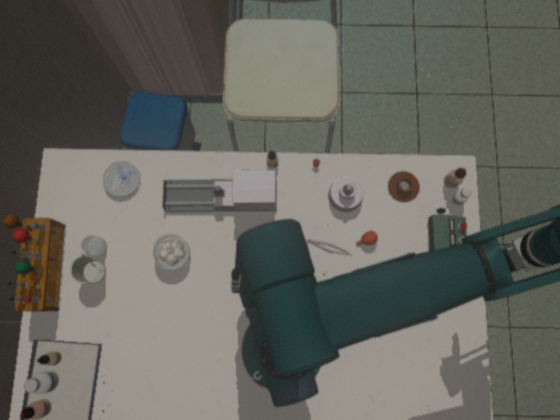

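View pics/side0.png

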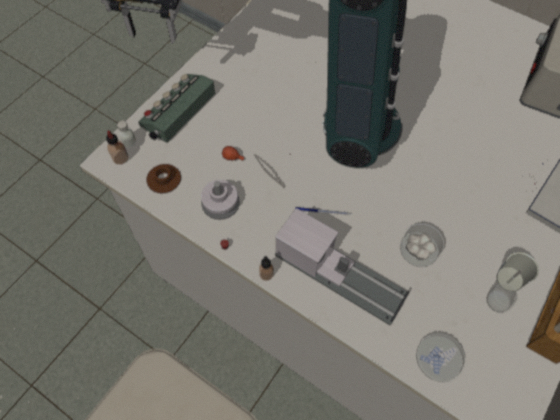

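View pics/wrist0.png

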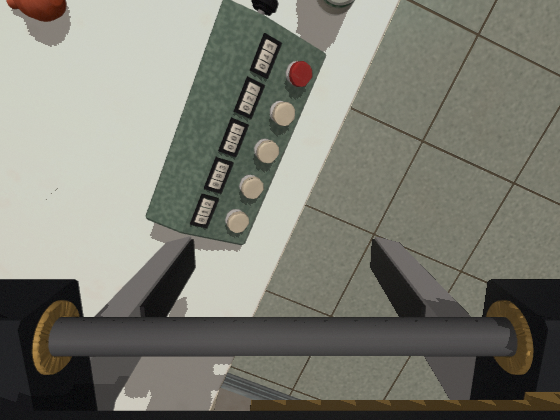

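The top view shows the rail at (163–275, 170–212) with the hood on its right, so it slides towards image-left (world +y). The nested lids are at (347, 192) and the brown look-alike at (403, 186). I'll take measurements next.

```bash
python3 - <<'E'
from h import *
t=cam("top");s=cam("side")
for n,c,boxes in(("top",t,dict(lid=(325,170,370,215),rail=(155,160,282,218))),("side",s,dict(lid=(195,172,245,222),rail=(265,200,415,325)))):
    W=cloud(c)
    for k,(a,b,d,e) in boxes.items():
        P=W[b:e,a:d].reshape(-1,3);P=P[~np.isnan(P[:,0])]
        for lo,hi in([(.04,.06),(.06,.08),(.085,.11)] if k=="lid" else [(.01,.03),(.03,.06),(.08,.092),(.1,.115)]):
            Q=P[(P[:,2]>lo)&(P[:,2]<hi)]
            if len(Q)>3:
                r=cv2.minAreaRect((Q[:,:2]*1000).astype(np.float32))
                print(n,k,lo,hi,len(Q),Q.mean(0).round(4),[np.round(x,1) for x in r])
for n,c,b in(("top",t,(150,150,290,225)),("side",s,(190,165,420,330))):
    im=cv2.resize(c["img"][b[1]:b[3],b[0]:b[2]],None,fx=800/(b[2]-b[0])*.7,fy=800/(b[2]-b[0])*.7,interpolation=cv2.INTER_CUBIC)
    cv2.imwrite(f"pics/{n}z.png",im[:,:,::-1])
E
```

```text
top lid 0.04 0.06 223 [ 0.4117 -0.1639  0.0453] [array([ 415.8, -164.2]), array([85.7, 83.5]), np.float64(63.2)]
top lid 0.06 0.08 96 [ 0.4137 -0.1634  0.0642] [array([ 414.4, -164.6]), array([40.2, 41.1]), np.float64(85.3)]
top lid 0.085 0.11 30 [ 0.4148 -0.1646  0.091 ] [array([ 414.9, -164.3]), array([13.1, 16.6]), np.float64(82.4)]
top rail 0.01 0.03 1754 [0.4022 0.2396 0.0168] [array([428. , 180.7]), array([132.9, 313.2]), np.float64(1.4)]
top rail 0.03 0.06 461 [0.4076 0.1516 0.0373] [array([431.1, 180.2]), array([136.2, 312.6]), np.float64(1.4)]
top rail 0.08 0.092 76 [0.3861 0.1291 0.0859] [array([377.2, 114.2]), array([166.7,  31.6]), np.float64(73.4)]
top rail 0.1 0.115 1357 [0.4086 0.0829 0.1051] [array([408.9,  83.5]), array([ 87.2, 112. ]), np.float64(0.9)]
side lid 0.04 0.06 279 [ 0.4216 -0.1566  0.0467] [array([ 417.1, -162. ]), array([84.6, 81.9]), np.float64(48.1)]
side lid 0.06 0.08 113 [ 0.4192 -0.1595  0.0646] [array([ 418.4, -161.5]), array([39.3, 41.4]), np.float64(34.2)]
side lid 0.085 0.11 40 [ 0.4171 -0.1614  0.0909] [array([ 417. , -161.7]), array([16.2, 13.1]), np.float64(1.8)]
side rail 0.01 0.03 2903 [0.4034 0.2435 0.0169] [array([364.4, 172.8]), array([244.1, 317.8]), np.float64(14.4)]
side rail 0.03 0.06 1175 [0.3992 0.1728 0.0372] [array([364.8, 170.3]), array([237. , 317.5]), np.float64(15.4)]
side rail 0.08 0.092 162 [0.4394 0.1205 0.0863] [array([437.4, 103.4]), array([ 71.1, 182.4]), np.float64(37.3)]
side rail 0.1 0.115 1817 [0.4126 0.0866 0.1056] [array([436.5,  86.7]), array([140.2, 113.5]), np.float64(2.1)]
```

```bash
python3 -c "
import cv2,numpy as np
a=cv2.imread('pics/topz.png');b=cv2.imread('pics/sidez.png');print(a.shape,b.shape)"
```

```text
(300, 560, 3) (402, 560, 3)
```

View pics/topz.png

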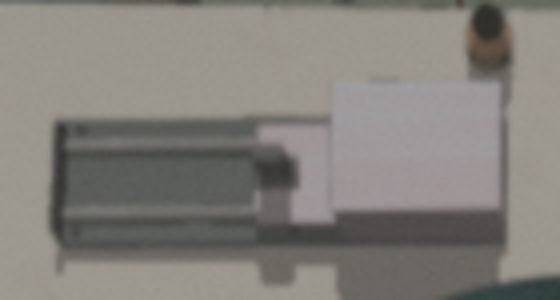

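View pics/sidez.png

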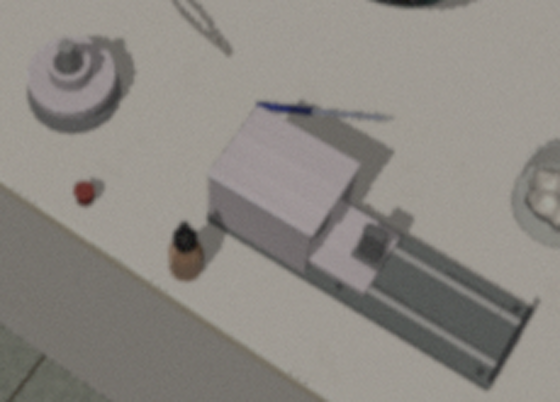

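```bash
python3 - <<'E'
from h import *
for n,b in(("top",(200,175,240,215)),("side",(325,240,375,300))):
    c=cam(n);W=cloud(c);
    m=np.zeros(W.shape[:2],bool);m[b[1]:b[3],b[0]:b[2]]=1
    P=W[m];P=P[~np.isnan(P[:,0])]
    Q=P[(P[:,2]>.06)&(P[:,2]<.098)&(P[:,1]>.146)];print(n,len(Q),Q.mean(0)); Q=Q[Q[:,2]>.082]
    print(len(Q),Q.mean(0).round(4),Q.min(0).round(3),Q.max(0).round(3))
    W2=W.reshape(-1,3);W2=W2[~np.isnan(W2[:,0])]
    H=W2[(abs(W2[:,2]-.106)<.004)&(abs(W2[:,0]-.41)<.06)&(abs(W2[:,1]-.084)<.075)]
    x=H[:,:2]
    # edges: rows of min/max
    print('hood',H.mean(0).round(4),[np.round(a,2) for a in cv2.minAreaRect((x*1000).astype(np.float32))])
    # end stop / base: low z
    B=W2[(W2[:,2]>.008)&(W2[:,2]<.03)&(abs(W2[:,0]-.41)<.06)&(W2[:,1]>.16)&(W2[:,1]<.36)]
    r=cv2.minAreaRect((B[:,:2]*1000).astype(np.float32));print('base',[np.round(a,2) for a in r])
    E=W2[(W2[:,2]>.008)&(abs(W2[:,0]-.41)<.06)&(W2[:,1]>.315)&(W2[:,1]<.36)];print(E.max(0))
E
```

```text
top 54 [0.40529107 0.18060998 0.08103268]
33 [0.407  0.1812 0.0863] [0.403 0.17  0.083] [0.412 0.191 0.09 ]
hood [0.4091 0.0826 0.1055] [array([408.92,  83.44]), array([ 86.75, 111.46]), np.float64(1.35)]
base [array([404.75, 248.67]), array([ 89.81, 176.21]), np.float64(1.08)]
[0.44816192 0.33715001 0.03805662]
side 90 [0.41091299 0.18507787 0.08062852]
51 [0.4094 0.1851 0.0877] [0.402 0.174 0.082] [0.415 0.195 0.094]
hood [0.4123 0.0873 0.1057] [array([411.07,  85.83]), array([ 89.14, 112.78]), np.float64(1.97)]
base [array([406.67, 248.96]), array([ 93.11, 179.36]), np.float64(1.78)]
[0.45110578 0.33953975 0.03642512]
```

```bash
python3 - <<'E'
from h import *
s=ctrl.sense();print(R.from_quat(s["tcp_rot"]).as_matrix().round(4),s["time_s"])
E
```

```text
[[-2.000e-04  4.002e-01 -9.164e-01]
 [ 4.000e-04 -9.164e-01 -4.002e-01]
 [-1.000e+00 -5.000e-04 -0.000e+00]] 0.35
```

Emit:
servo_tool(
  plan=[
    [[-1, 19, 30, 5, 0.1185], [-1, 19, 30, 5, 0.1185], [-1, 19, 30, 5, 0.1185], [-1, 19, 30, 5, 0.1185], [-1, 19, 30, 5, 0.1185], [-1, 19, 30, 5, 0.1185], [-1, 19, 30, 5, 0.1185], [-1, 19, 30, 5, 0.1185], [-1, 19, 30, 5, 0.1185], [-1, 19, 30, 5, 0.1185]],
  ],
  squeeze=30,
)

```text
time_s: 1.18
tcp_pos: [0.4106, -0.1949, 0.254]
tcp_rot: [0.482, 0.517, -0.484, 0.516]
force: [-0.3, 0.2, -0.2]
width: 0.0942
```

```bash
cat >> h.py <<'E'
def yaw():
    m=R.from_quat(ctrl.sense()["tcp_rot"]).as_matrix();return np.degrees(np.arctan2(m[1,1],m[0,1]))
E
python3 - <<'E'
from h import *
c=cam("wrist","w1");print(yaw(),ctrl.sense()["tcp_pos"])
W=cloud(c).reshape(-1,3);W=W[~np.isnan(W[:,0])]
W=W[np.hypot(W[:,0]-.416,W[:,1]+.163)<.055]
for lo,hi in((.034,.042),(.06,.07),(.085,.1)):
    Q=W[(W[:,2]>lo)&(W[:,2]<hi)]
    if len(Q)>5: print(lo,len(Q),Q.mean(0).round(4),cv2.minEnclosingCircle((Q[:,:2]*1000).astype(np.float32)))
E
```

```text
4.530985996636375 [ 0.41400574 -0.18946896  0.25535295]
0.034 3923 [ 0.4145 -0.1638  0.0384] ((414.86090087890625, -165.78343200683594), 44.485721588134766)
0.06 744 [ 0.4148 -0.1653  0.0624] ((414.8448181152344, -166.0003662109375), 21.8946533203125)
0.085 218 [ 0.4147 -0.1654  0.0923] ((414.91680908203125, -165.7703857421875), 8.001344680786133)
```

View pics/w1.png

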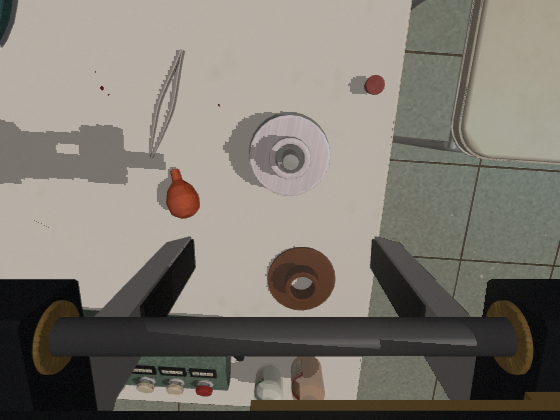

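The wrist view shows the lids at (290, 158); circle radii 44.5, 21.9 and 8.0 mm match the plate, collar and knob, with the axis near (0.415, -0.166). I'll go on towards the grip.

Emit:
servo_tool(
  plan=[
    [[-1, -1, 35, 0, -0.01], [-1, -1, 35, 0, -0.01], [-1, -1, 35, 0, -0.01], [-1, -1, 35, 0, -0.01], [-1, 0, 35, 0, -0.01], [-1, 0, 35, 0, 0], [-1, 0, 35, 0, 0], [-1, 0, 30, 0, 0], [-1, 0, 20, 0, 0], [-1, 0, 0, 0, 0]],
  ],
)

```text
time_s: 2.07
tcp_pos: [0.4085, 0.119, 0.2562]
tcp_rot: [0.496, 0.505, -0.491, 0.508]
force: [-0.6, -1.2, 0.3]
width: 0.0939
```

```bash
python3 - <<'E'
from h import *
c=cam("wrist","w2");print(yaw(),ctrl.sense()["tcp_pos"])
W=cloud(c).reshape(-1,3);W=W[~np.isnan(W[:,0])]
Q=W[(abs(W[:,2]-.088)<.004)&(abs(W[:,0]-.408)<.03)&(abs(W[:,1]-.183)<.03)]
print(len(Q),Q.mean(0),cv2.minAreaRect((Q[:,:2]*1000).astype(np.float32)))
Q=W[(abs(W[:,2]-.106)<.004)&(abs(W[:,0]-.41)<.07)&(W[:,1]>.03)&(W[:,1]<.16)]
print('hood',len(Q),cv2.minAreaRect((Q[:,:2]*1000).astype(np.float32)),Q.max(0))
E
```

```text
1.3826020791547358 [0.40858888 0.11751631 0.25624531]
287 [0.40706865 0.18145404 0.08711908] ((407.0804443359375, 181.42649841308594), (11.538164138793945, 20.53512954711914), 1.4125773906707764)
hood 9711 ((409.5977783203125, 84.04637145996094), (87.1554946899414, 110.26461029052734), 1.4728394746780396) [0.45402151 0.14014347 0.1084603 ]
```

View pics/w2.png

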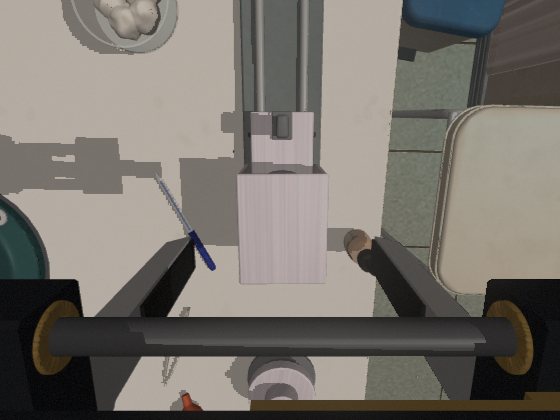

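The wrist view shows the grip top at (282, 126), just outside the hood. It measures 11.5 x 20.5 mm at (0.407, 0.181), height 87 mm, yaw 1.4°, which matches the given size. I'll descend over it with the jaws open.

Emit:
servo_tool(
  plan=[
    [[-1, -1, 32, 0, 0], [-1, 0, 32, -10, 0], [-1, 0, 0, -40, 0], [-1, 0, 0, -40, 0], [-1, 0, 0, -40, 0], [-1, 0, 0, -40, 0], [-1, 0, 0, -25, 0], [-1, 0, 0, 0, 0]],
  ],
)

```text
time_s: 2.78
tcp_pos: [0.4113, 0.1735, 0.0588]
tcp_rot: [0.502, 0.496, -0.493, 0.509]
force: [-0.8, -0.4, -0.7]
width: 0.0938
```

```bash
python3 - <<'E'
from h import *
print(yaw(),ctrl.sense()["tcp_pos"],ctrl.sense()["force"])
E
```

```text
0.5820516912126504 [0.41132394 0.17345482 0.05883461] [-0.83336187 -0.35506727 -0.74870847]
```

Emit:
servo_tool(
  plan=[
    [[-1, -4, 8, 0, 0.014], [-1, 0, 0, 0, 0], [1, 0, 0, 0, 0], [1, 0, 0, 0, 0], [1, 0, 0, 0, 0], [1, 0, 0, 0, 0], [1, 0, 0, 0, 0], [1, 0, 0, 0, 0]],
  ],
  squeeze=25,
)

```text
time_s: 3.45
tcp_pos: [0.4144, 0.1809, 0.069]
tcp_rot: [0.504, 0.496, -0.485, 0.514]
force: [-0.5, -0.3, 0.6]
width: 0.0575
```

```bash
python3 - <<'E'
from h import *
s=ctrl.sense();print(yaw(),s["tcp_pos"],s["force"],s["width"],R.from_quat(s["tcp_rot"]).as_matrix().round(3).tolist(),s["qvel"].round(3))
c=cam("wrist","w3");s=ctrl.sense();print(s["tcp_pos"],s["width"])
E
```

```text
1.1856263379626584 [0.41436701 0.18089238 0.06903476] [-0.49804892 -0.32398835  0.6486839 ] 0.05747115831788888 [[0.038, 0.999, 0.021], [0.001, 0.021, -1.0], [-0.999, 0.038, 0.0]] [ 0.001 -0.009 -0.013  0.     0.004 -0.001]
[0.41444555 0.18092822 0.06910825] 0.053744440782016796
```

View pics/w3.png

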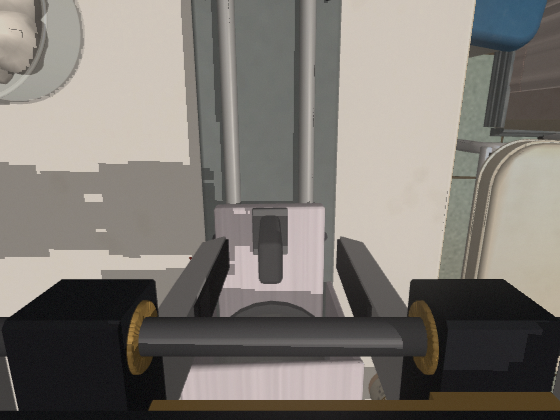

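```bash
python3 - <<'E'
from h import *
for q in([0.482, 0.517, -0.484, 0.516],[0.496, 0.505, -0.491, 0.508],[0.502, 0.496, -0.493, 0.509],[0.504, 0.496, -0.485, 0.514]):
    print(R.from_quat(np.array(q)/np.linalg.norm(q)).as_matrix()[:,0].round(3))
print(ctrl.sense()["q"])
E
```

```text
[-0.003 -0.001 -1.   ]
[ 0.008  0.002 -1.   ]
[ 0.022 -0.004 -1.   ]
[ 0.037  0.001 -0.999]
[ 0.29419406 -0.09087668  1.82423073 -0.01053711  1.37134306  0.27538677]
```

Emit:
servo_tool(
  plan=[
    [[1, -7, 0, -10, 0]],
  ],
)

```text
time_s: 3.58
tcp_pos: [0.4099, 0.1815, 0.0613]
tcp_rot: [0.506, 0.494, -0.483, 0.515]
force: [0.0, -0.6, -0.6]
width: 0.0469
```

```bash
cat >> h.py <<'E'
def st():
    s=ctrl.sense();print("t",round(s["time_s"],2),"p",(s["tcp_pos"]*1000).round(1),"yaw",round(yaw(),2),"ax",R.from_quat(s["tcp_rot"]).as_matrix()[:,0].round(4),"F",s["force"].round(1),"w",round(s["width"]*1000,1),"qv",abs(s["qvel"]).max().round(3))
E
python3 - <<'E'
from h import *
st()
for i in range(3): cam("wrist");st()
E
```

```text
t 3.58 p [409.9 181.5  61.3] yaw 1.16 ax [ 0.0437  0.0023 -0.999 ] F [ 0.  -0.6 -0.6] w 46.9 qv 0.346
t 3.63 p [406.1 180.8  58. ] yaw 1.19 ax [ 3.650e-02  5.000e-04 -9.993e-01] F [-2.  -0.  -1.4] w 42.4 qv 0.043
t 3.68 p [406.  180.7  57.9] yaw 1.21 ax [ 3.550e-02  1.000e-04 -9.994e-01] F [-0.1 -0.   0.7] w 38.6 qv 0.02
t 3.73 p [406.6 180.7  58.5] yaw 1.2 ax [ 3.660e-02  3.000e-04 -9.993e-01] F [ 0.3  0.2 -0. ] w 34.8 qv 0.023
```

```bash
python3 - <<'E'
from h import *
for i in range(9): cam("wrist");st()
E
```

```text
t 3.78 p [407.2 180.9  58.9] yaw 1.2 ax [ 3.770e-02  6.000e-04 -9.993e-01] F [0.1 0.6 0.2] w 30.7 qv 0.016
t 3.83 p [407.6 180.9  59.2] yaw 1.19 ax [ 3.840e-02  8.000e-04 -9.993e-01] F [-0.  -0.5  0.6] w 26.7 qv 0.007
t 3.88 p [407.8 181.   59.4] yaw 1.19 ax [ 3.870e-02  9.000e-04 -9.992e-01] F [ 0.6  0.4 -0.2] w 22.9 qv 0.004
t 3.93 p [407.8 181.   59.4] yaw 1.19 ax [ 3.880e-02  9.000e-04 -9.992e-01] F [-0.3 -0.5 -0.1] w 18.5 qv 0.002
t 3.98 p [407.8 181.   59.4] yaw 1.18 ax [ 0.0389  0.001  -0.9992] F [-0.2  1.1  0.1] w 14.7 qv 0.003
t 4.03 p [408.3 181.   59.5] yaw 1.18 ax [ 0.04    0.001  -0.9992] F [2.3 0.4 0.5] w 12.5 qv 0.009
t 4.08 p [408.3 181.   59.5] yaw 1.18 ax [ 0.0399  0.0011 -0.9992] F [ 3.5  0.  -0.6] w 12.6 qv 0.002
t 4.13 p [408.3 181.   59.4] yaw 1.18 ax [ 0.0398  0.0011 -0.9992] F [ 2.9 -0.4 -0.9] w 12.5 qv 0.002
t 4.18 p [408.3 181.   59.5] yaw 1.18 ax [ 0.0399  0.0011 -0.9992] F [ 4.   0.5 -0.6] w 12.5 qv 0.002
```

Blade gripped (width 12.5 mm). I'll slide along the rail.

Emit:
servo_tool(
  plan=[
    [[1, -0.5, 15, 0, 0], [1, -0.5, 15, 0, 0], [1, -0.5, 15, 0, 0], [1, -0.5, 15, 0, 0], [1, -0.5, 15, 0, 0], [1, -0.5, 15, 0, 0], [1, -0.5, 12, 0, 0]],
  ],
)

```text
time_s: 4.77
tcp_pos: [0.4057, 0.2779, 0.0594]
tcp_rot: [0.502, 0.49, -0.491, 0.517]
force: [3.1, -2.4, 1.0]
width: 0.0126
```

```bash
python3 - <<'E'
from h import *
st()
for i in range(4): cam("wrist");st()
E
```

```text
t 4.77 p [405.7 277.9  59.4] yaw 0.77 ax [ 0.0385 -0.0152 -0.9991] F [ 3.1 -2.4  1. ] w 12.6 qv 0.283
t 4.82 p [405.7 280.2  59.5] yaw 0.82 ax [ 0.0387 -0.0117 -0.9992] F [ 2.5  3.4 -0. ] w 12.6 qv 0.06
t 4.87 p [405.7 279.6  59.5] yaw 0.87 ax [ 0.0388 -0.0115 -0.9992] F [ 2.4  2.5 -0.8] w 12.6 qv 0.022
t 4.92 p [405.7 279.   59.5] yaw 0.85 ax [ 0.0388 -0.0118 -0.9992] F [ 2.8  2.1 -0.9] w 12.6 qv 0.015
t 4.97 p [405.7 278.4  59.5] yaw 0.81 ax [ 0.0388 -0.0122 -0.9992] F [ 2.7  1.3 -1.5] w 12.7 qv 0.012
```

Emit:
servo_tool(
  plan=[
    [[1, -0.3, 12, 0, 0], [1, -0.3, 12, 0, 0], [1, -0.2, 8, 0, 0], [1, 0, 5, 0, 0], [1, 0, 4, 0, 0]],
  ],
)

```text
time_s: 5.38
tcp_pos: [0.4047, 0.3154, 0.0594]
tcp_rot: [0.501, 0.487, -0.494, 0.518]
force: [2.1, -12.8, 5.0]
width: 0.0125
```

```bash
python3 - <<'E'
from h import *
st()
for i in range(3): cam("wrist");st()
E
```

```text
t 5.38 p [404.7 315.4  59.4] yaw 0.59 ax [ 0.0368 -0.0239 -0.999 ] F [  2.1 -12.8   5. ] w 12.5 qv 0.103
t 5.43 p [404.7 315.4  59.4] yaw 0.61 ax [ 0.0368 -0.0247 -0.999 ] F [ 2.7 -5.9  3.2] w 12.5 qv 0.019
t 5.48 p [404.7 315.4  59.4] yaw 0.61 ax [ 0.0369 -0.0239 -0.999 ] F [ 2.5 -5.5  2. ] w 12.3 qv 0.01
t 5.53 p [404.7 315.4  59.4] yaw 0.59 ax [ 0.0368 -0.0233 -0.999 ] F [ 1.2 -5.   2.3] w 12.2 qv 0.007
```

Emit:
servo_tool(
  plan=[
    [[1, 0, 6, 0, 0], [1, 0, 3, 0, 0]],
  ],
)

```text
time_s: 5.7
tcp_pos: [0.4047, 0.3158, 0.0594]
tcp_rot: [0.495, 0.482, -0.5, 0.522]
force: [1.3, -5.2, 2.7]
width: 0.0123
```

```bash
python3 - <<'E'
from h import *
st()
for i in range(2): cam("wrist","w4");st()
E
```

```text
t 5.7 p [404.7 315.8  59.4] yaw 0.57 ax [ 0.0353 -0.044  -0.9984] F [ 1.3 -5.2  2.7] w 12.3 qv 0.065
t 5.75 p [404.7 315.9  59.4] yaw 0.59 ax [ 0.0353 -0.0442 -0.9984] F [ 2.  -9.   3.3] w 12.5 qv 0.012
t 5.8 p [404.7 315.9  59.3] yaw 0.59 ax [ 0.0353 -0.0438 -0.9984] F [ 2.  -8.8  3.6] w 12.2 qv 0.005
```

View pics/w4.png

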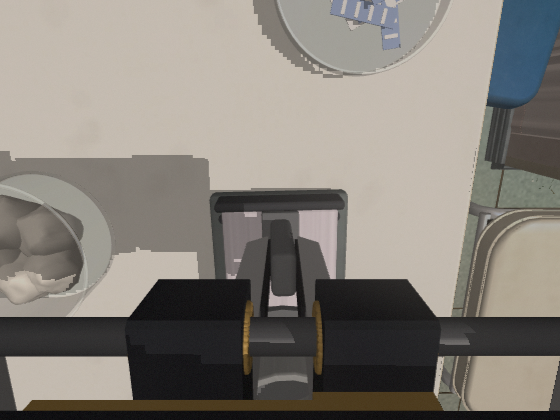

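The wrist view shows the carriage against the stop at (280, 198); a further push only raised the force. I'll release the grip.

Emit:
servo_tool(
  plan=[
    [[0.1, 0, 0, 0, 0]],
  ],
)

```text
time_s: 5.88
tcp_pos: [0.4045, 0.3155, 0.0593]
tcp_rot: [0.495, 0.482, -0.5, 0.522]
force: [-0.6, 0.3, -0.2]
width: 0.0165
```

```bash
python3 - <<'E'
from h import *
st()
for i in range(8): cam("wrist")
st()
E
```

```text
t 5.88 p [404.5 315.5  59.3] yaw 0.58 ax [ 0.0348 -0.045  -0.9984] F [-0.6  0.3 -0.2] w 16.5 qv 0.036
t 6.28 p [404.5 316.1  59.3] yaw 0.61 ax [ 0.0352 -0.0436 -0.9984] F [0.5 0.2 0.2] w 42.0 qv 0.002
```

Rising in single steps.

Emit:
servo_tool(
  plan=[
    [[0.1, 0, 0, 35, 0], [0.1, 0, 0, 35, 0], [0.1, 0, 0, 35, 0], [0.1, 0, 0, 30, 0]],
  ],
)

```text
time_s: 6.62
tcp_pos: [0.3972, 0.3123, 0.188]
tcp_rot: [0.487, 0.485, -0.507, 0.52]
force: [0.7, 0.2, 0.0]
width: 0.0425
```

```bash
python3 - <<'E'
from h import *
st()
for i in range(6): cam("top","t2" if i==5 else None);st()
E
```

```text
t 6.62 p [397.2 312.3 188. ] yaw 0.68 ax [ 0.0153 -0.0556 -0.9983] F [0.7 0.2 0. ] w 42.5 qv 0.738
t 6.67 p [399.9 314.2 195.1] yaw 0.68 ax [ 0.0255 -0.0489 -0.9985] F [1.7 0.4 4.3] w 41.9 qv 0.129
t 6.72 p [400.  314.2 192.8] yaw 0.68 ax [ 0.0252 -0.0491 -0.9985] F [0.  0.7 0.9] w 42.4 qv 0.097
t 6.77 p [398.9 313.4 189.5] yaw 0.68 ax [ 0.0209 -0.0519 -0.9984] F [ 0.8 -0.1 -0.8] w 42.4 qv 0.086
t 6.82 p [397.8 312.6 186.9] yaw 0.68 ax [ 0.0168 -0.0547 -0.9984] F [-0.  -0.7 -0.8] w 42.3 qv 0.059
t 6.87 p [397.  312.1 185.3] yaw 0.68 ax [ 0.0141 -0.0566 -0.9983] F [-0.8 -0.3  0.4] w 42.2 qv 0.032
t 6.92 p [396.6 311.8 184.3] yaw 0.68 ax [ 0.0124 -0.0576 -0.9983] F [ 0.5 -0.2 -0.2] w 42.4 qv 0.015
```

View pics/t2.png

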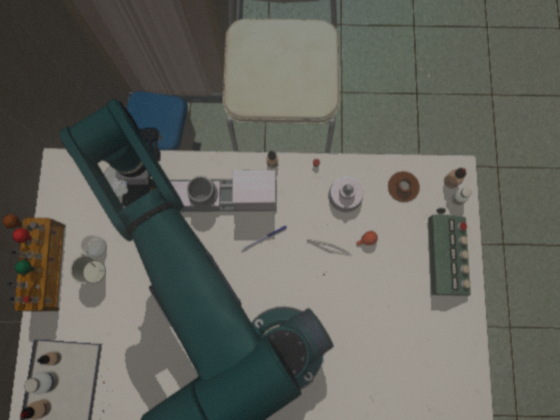

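The carriage is out: in the top view the canister is at (201, 187), clear of the hood. I'll move to the lids, turning the tool on the way so that its tilt points along the arm's radius, where it can be removed.

Emit:
servo_tool(
  plan=[
    [[0.1, 2, -38, 3, 0.08], [0.1, 4, -38, 3, 0.08], [0.1, 5, -38, 3, 0.08], [0.1, 5, -38, 3, 0.08], [0.1, 5, -38, 3, 0.08], [0.1, 5, -38, 0, 0.08], [0.1, 5, -38, 0, 0.08], [0.1, 5, -38, 0, 0.08], [0.1, 5, -38, 0, 0.08], [0.1, 5, -38, 0, 0.08]],
  ],
)

```text
time_s: 7.75
tcp_pos: [0.4295, -0.0777, 0.1755]
tcp_rot: [0.23, 0.651, -0.256, 0.676]
force: [0.5, 0.1, 0.3]
width: 0.0423
```

Emit:
servo_tool(
  plan=[
    [[0.1, 5, -38, 0, 0.08], [0.1, 5, -38, 0, 0.08], [0.1, 5, -30, 0, 0.02]],
  ],
)

```text
time_s: 8.0
tcp_pos: [0.4403, -0.189, 0.1685]
tcp_rot: [0.168, 0.674, -0.191, 0.694]
force: [1.1, 0.5, 0.2]
width: 0.042
```

```bash
python3 - <<'E'
from h import *
st()
for i in range(5): cam("wrist")
st()
E
```

```text
t 8.0 p [ 440.3 -189.   168.5] yaw 60.63 ax [ 0.0183 -0.0383 -0.9991] F [1.1 0.5 0.2] w 42.0 qv 0.888
t 8.25 p [ 441.  -185.8  169.3] yaw 60.52 ax [ 0.019  -0.0375 -0.9991] F [-0.6 -0.3  1.1] w 42.3 qv 0.029
```

Emit:
servo_tool(
  plan=[
    [[0.1, 0, 0, 0, 0.12], [0.1, 0, 0, 10, 0.12], [0.1, 0, 0, 30, 0.12], [0.1, 0, 0, 40, 0.12], [0.1, 0, 0, 40, 0.1], [0.1, 0, 0, 40, 0.1], [0.1, 0, 0, 40, 0]],
  ],
)

```text
time_s: 8.83
tcp_pos: [0.433, -0.1677, 0.3599]
tcp_rot: [-0.076, 0.701, 0.073, 0.705]
force: [2.2, -0.5, 0.2]
width: 0.0422
```

```bash
python3 - <<'E'
from h import *
st()
for i in range(6): cam("wrist")
st();print(ctrl.sense()["q"].round(2))
E
```

```text
t 8.83 p [ 433.  -167.7  359.9] yaw 102.12 ax [ 0.0068 -0.0045 -1.    ] F [ 2.2 -0.5  0.2] w 42.2 qv 1.15
t 9.13 p [ 433.3 -168.8  357. ] yaw 101.83 ax [ 0.0054 -0.0041 -1.    ] F [ 0.5  0.2 -0.3] w 42.4 qv 0.018
[-0.49 -0.09  1.25 -0.    1.98 -2.27]
```

```bash
cat >> h.py <<'E'
def circ(c,xy,z0,bands,rad=.055):
    W=cloud(c).reshape(-1,3);W=W[~np.isnan(W[:,0])]
    W=W[np.hypot(W[:,0]-xy[0],W[:,1]-xy[1])<rad]
    for lo,hi in bands:
        Q=W[(W[:,2]>lo+z0)&(W[:,2]<hi+z0)]
        if len(Q)>5:
            e=cv2.minEnclosingCircle((Q[:,:2]*1000).astype(np.float32));print(lo,len(Q),"zmed",np.median(Q[:,2]).round(4),"c",np.round(e[0],1),"r",round(e[1],1))
E
python3 - <<'E'
from h import *
c=cam("wrist","w5");st()
circ(c,(.415,-.165),.03,((.004,.012),(.03,.04),(.058,.07)))
E
```

```text
t 9.18 p [ 433.1 -169.   356.5] yaw 101.8 ax [ 0.0043 -0.0036 -1.    ] F [-0.4 -0.4 -0.7] w 42.0 qv 0.008
0.004 2468 zmed 0.0385 c [ 414.6 -165.9] r 44.2
0.03 456 zmed 0.0624 c [ 414.6 -165.9] r 21.8
0.058 126 zmed 0.0926 c [ 414.7 -165.9] r 7.9
```

View pics/w5.png

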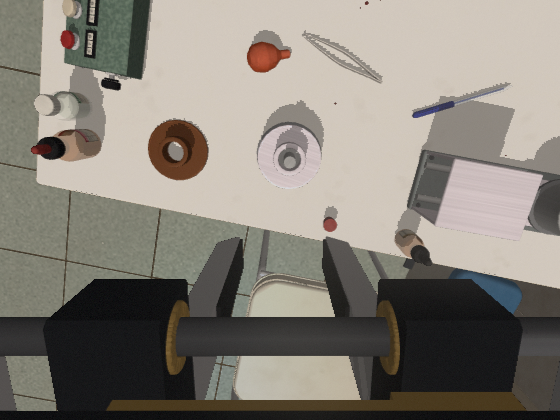

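The wrist view shows the lids at (289, 156), axis (414.7, -165.9) mm, which agrees with the earlier look at another yaw. Tool tilt is now about 0.3°. I'll descend in settled steps so the tilt stays small.

Emit:
servo_tool(
  plan=[
    [[0.1, -18, 3, -36, 0]],
  ],
)

```text
time_s: 9.27
tcp_pos: [0.4187, -0.1671, 0.325]
tcp_rot: [-0.076, 0.699, 0.07, 0.708]
force: [-1.1, 0.2, 1.1]
width: 0.0424
```

```bash
cat > w.py <<'E'
from h import *
import sys
for i in range(int(sys.argv[1])): cam("top")
st()
E
python3 w.py 5
```

```text
t 9.52 p [ 416.5 -166.5  322.9] yaw 101.8 ax [ 0.0065 -0.0047 -1.    ] F [0.8 0.3 1.6] w 42.2 qv 0.115
```

Emit:
servo_tool(
  plan=[
    [[0.1, 0, 0, -41, 0]],
  ],
)

```text
time_s: 9.6
tcp_pos: [0.4221, -0.1695, 0.2943]
tcp_rot: [-0.08, 0.694, 0.066, 0.713]
force: [1.5, -0.8, 0.6]
width: 0.0422
```

```bash
python3 w.py 5
```

```text
t 9.85 p [ 418.8 -167.7  286.7] yaw 101.79 ax [ 0.0133 -0.0084 -0.9999] F [ 0.8 -0.3  0.4] w 42.1 qv 0.031
```

Emit:
servo_tool(
  plan=[
    [[0.1, 0, 0, -41, 0]],
  ],
)

```text
time_s: 9.93
tcp_pos: [0.4248, -0.1711, 0.2584]
tcp_rot: [-0.081, 0.692, 0.064, 0.715]
force: [2.0, -0.6, 0.9]
width: 0.0423
```

```bash
python3 w.py 6
```

```text
t 10.23 p [ 420.7 -168.8  250. ] yaw 101.79 ax [ 0.0194 -0.0118 -0.9997] F [ 0.4 -0.1 -0.1] w 42.1 qv 0.006
```

Emit:
servo_tool(
  plan=[
    [[0.1, -1, 0, 8, 0], [0.1, -1, 0, 8, 0], [0.1, -1, 0, 8, 0]],
  ],
)

```text
time_s: 10.48
tcp_pos: [0.42, -0.1702, 0.282]
tcp_rot: [-0.079, 0.694, 0.066, 0.712]
force: [0.3, 0.1, -0.1]
width: 0.0425
```

```bash
python3 w.py 6
```

```text
t 10.78 p [ 419.1 -169.6  278.7] yaw 101.78 ax [ 0.0238 -0.0142 -0.9996] F [-0.9  0.2  0.3] w 41.9 qv 0.013
```

Emit:
servo_tool(
  plan=[
    [[0.1, -1, 0, -1, -0.125], [0.1, 0, 0, -1, -0.125], [0.1, 0, 0, -1, -0.125], [0.1, 0, 0, -1, -0.125], [0.1, 0, 0, -1, -0.125], [0.1, 0, 0, -1, -0.125], [0.1, 0, 0, -1, -0.125], [0.1, 0, 0, -1, -0.125], [0.1, 0, 0, -1, -0.125], [0.1, 0, 0, -1, -0.125]],
  ],
)

```text
time_s: 11.62
tcp_pos: [0.4145, -0.1675, 0.2593]
tcp_rot: [0.348, 0.614, -0.361, 0.61]
force: [-0.1, -0.6, -0.4]
width: 0.0424
```

```bash
python3 w.py 0
```

```text
t 11.62 p [ 414.5 -167.5  259.3] yaw 29.84 ax [-0.0148 -0.0136 -0.9998] F [-0.1 -0.6 -0.4] w 42.4 qv 1.483
```

Emit:
servo_tool(
  plan=[
    [[0.1, 0, 0, 1, -0.125], [0.1, 0, 0, 1, -0.125], [0.1, 0, 0, 1, -0.125], [0.1, 0, 0, 1, -0.125], [0.1, 0, 0, 1, -0.125], [0.1, 0, 0, 1, -0.125], [0.1, 0, 0, 1, -0.125], [0.1, 0, 0, 1, -0.125], [0.1, 0, 0, 0, 0]],
  ],
)

```text
time_s: 12.37
tcp_pos: [0.4109, -0.1652, 0.258]
tcp_rot: [-0.599, -0.378, 0.61, -0.355]
force: [-0.6, 0.1, -0.4]
width: 0.0423
```

```bash
python3 w.py 0; python3 w.py 2
```

```text
t 12.37 p [ 410.9 -165.2  258. ] yaw -27.57 ax [-0.0302  0.0194 -0.9994] F [-0.6  0.1 -0.4] w 42.3 qv 0.085
t 12.47 p [ 410.8 -165.1  257.9] yaw -27.27 ax [-0.0305  0.0194 -0.9993] F [-1.2  0.5 -0. ] w 42.7 qv 0.004
```

Emit:
servo_tool(
  plan=[
    [[0.1, 0, 0, -25, 0], [0.1, 0, 0, -32, 0], [0.1, 0, 0, -32, 0], [0.1, 0, 0, -25, 0]],
  ],
)

```text
time_s: 12.8
tcp_pos: [0.4142, -0.1669, 0.1471]
tcp_rot: [-0.599, -0.378, 0.604, -0.365]
force: [0.4, -0.1, 0.2]
width: 0.0423
```

```bash
python3 w.py 0; python3 w.py 5
```

```text
t 12.8 p [ 414.2 -166.9  147.1] yaw -26.56 ax [-0.0163  0.0111 -0.9998] F [ 0.4 -0.1  0.2] w 42.3 qv 0.641
t 13.05 p [ 415.6 -167.6  150.9] yaw -26.67 ax [-0.0133  0.0095 -0.9999] F [-0.4 -0.5  0.4] w 42.2 qv 0.03
```

Emit:
servo_tool(
  plan=[
    [[0.1, -1, 1, -27, 0], [0.1, -1, 1, -27, 0], [0.1, 0, 0, -24, 0]],
  ],
)

```text
time_s: 13.3
tcp_pos: [0.423, -0.1708, 0.0858]
tcp_rot: [0.604, 0.368, -0.598, 0.376]
force: [-0.5, 0.6, -0.7]
width: 0.0424
```

```bash
python3 w.py 0; python3 w.py 5
```

```text
t 13.3 p [ 423.  -170.8   85.8] yaw -26.53 ax [ 0.013  -0.0051 -0.9999] F [-0.5  0.6 -0.7] w 42.4 qv 0.625
t 13.55 p [ 422.2 -170.4   85.8] yaw -26.57 ax [ 0.0102 -0.0036 -0.9999] F [0.1 0.2 0.2] w 42.5 qv 0.007
```

Emit:
servo_tool(
  plan=[
    [[0.1, -10, 6, -8, 0]],
  ],
)

```text
time_s: 13.63
tcp_pos: [0.4156, -0.1664, 0.0818]
tcp_rot: [0.605, 0.366, -0.598, 0.377]
force: [-0.6, -0.5, 1.0]
width: 0.0424
```

```bash
python3 w.py 5
```

```text
t 13.88 p [ 413.3 -165.    79.4] yaw -26.56 ax [ 0.0129 -0.0051 -0.9999] F [-0.3  0.2  0.2] w 42.2 qv 0.006
```

Emit:
servo_tool(
  plan=[
    [[0.4, -0.5, 0.5, -12, 0]],
  ],
)

```text
time_s: 13.97
tcp_pos: [0.4152, -0.1659, 0.0705]
tcp_rot: [0.606, 0.366, -0.597, 0.378]
force: [0.9, -0.4, 0.1]
width: 0.0383
```

```bash
python3 w.py 5;python3 w.py 1
```

```text
t 14.22 p [ 413.1 -164.7   67.9] yaw -26.56 ax [ 0.0133 -0.0052 -0.9999] F [0.1 0.3 0.3] w 28.2 qv 0.004
t 14.27 p [ 413.2 -164.7   68. ] yaw -26.56 ax [ 0.0135 -0.0054 -0.9999] F [-0.2 -0.6  0.5] w 28.0 qv 0.003
```

Emit:
servo_tool(
  plan=[
    [[1, 1.8, -1, -0.5, 0]],
  ],
  squeeze=30,
)

```text
time_s: 14.35
tcp_pos: [0.4152, -0.1658, 0.068]
tcp_rot: [0.605, 0.367, -0.598, 0.376]
force: [0.3, 0.0, 0.6]
width: 0.0243
```

```bash
python3 w.py 2;python3 w.py 2;python3 w.py 2; python3 w.py 2
```

```text
t 14.45 p [ 415.5 -166.    67.9] yaw -26.56 ax [ 0.0144 -0.0059 -0.9999] F [-0.2 -0.  -0. ] w 16.8 qv 0.007
t 14.55 p [ 415.3 -165.9   68. ] yaw -26.56 ax [ 0.0139 -0.0057 -0.9999] F [-0.  -0.2  2.1] w 15.5 qv 0.004
t 14.65 p [ 415.2 -165.9   68. ] yaw -26.56 ax [ 0.014  -0.0058 -0.9999] F [ 0.  -0.2  2.7] w 15.0 qv 0.003
t 14.75 p [ 415.3 -165.9   68. ] yaw -26.56 ax [ 0.0142 -0.0059 -0.9999] F [-1.3  0.2  3.3] w 15.7 qv 0.002
```

Emit:
servo_tool(
  plan=[
    [[1, 0, 0, 6, 0], [1, 0, 0, 12, 0], [1, 0, 0, 18, 0], [1, 0, 0, 22, 0], [1, 0, 0, 24, 0], [1, 0, 0, 24, 0], [1, 0, 0, 22, 0], [1, 0, 0, 16, 0], [1, 0, 0, 10, 0]],
  ],
)

```text
time_s: 15.5
tcp_pos: [0.4069, -0.161, 0.2186]
tcp_rot: [-0.601, -0.375, 0.602, -0.369]
force: [0.3, 0.5, -3.2]
width: 0.0155
```

```bash
python3 w.py 0; python3 - <<'E'
from h import *
cam("wrist","w6");cam("side","s6");st()
E
```

```text
t 15.5 p [ 406.9 -161.   218.6] yaw -26.55 ax [-0.0069  0.0065 -1.    ] F [ 0.3  0.5 -3.2] w 15.5 qv 0.25
t 15.6 p [ 407.5 -161.4  218.8] yaw -26.56 ax [-0.0051  0.0054 -1.    ] F [-0.4  0.3 -2.5] w 15.4 qv 0.06
```

View pics/w6.png

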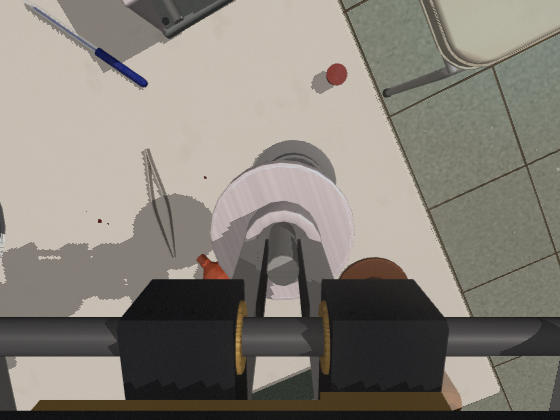

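View pics/s6.png

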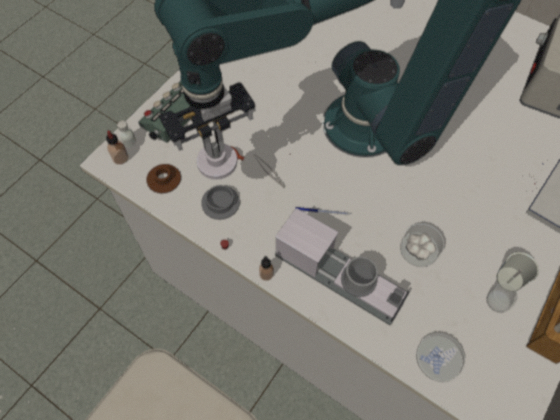

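Both lids are lifted together: the force is about 2.5 N, and the side view shows the empty ring at (220, 202) and the pair at (216, 160). I'll travel to a viewpoint short of the canister.

Emit:
servo_tool(
  plan=[
    [[1, -2, 10, 0, 0], [1, -4, 18, 1, 0], [1, -5, 26, 1, 0], [1, -5, 30, 1, 0], [1, -5, 32, 1, 0], [1, -5, 32, 1, 0], [1, -5, 32, 1, 0], [1, -5, 28, 1, 0], [1, -5, 20, 0, 0], [1, -3, 12, 0, 0]],
  ],
)

```text
time_s: 16.43
tcp_pos: [0.349, 0.092, 0.2068]
tcp_rot: [-0.594, -0.381, 0.611, -0.358]
force: [-0.1, 0.6, -1.5]
width: 0.0151
```

```bash
python3 w.py 0;python3 w.py 4; python3 - <<'E'
from h import *
c=cam("wrist","w7");st()
circ(c,(.406,.226),0,((.082,.09),),.05)
for n in("top","side"):
    c=cam(n); circ(c,(.406,.226),0,((.08,.094),),.05)
E
```

```text
t 16.43 p [349.   92.  206.8] yaw -27.01 ax [-0.0376  0.0152 -0.9992] F [-0.1  0.6 -1.5] w 15.1 qv 0.443
t 16.63 p [350.3  89.6 207.4] yaw -27.11 ax [-0.0361  0.0135 -0.9993] F [ 0.2 -0.9 -1.6] w 15.5 qv 0.03
t 16.68 p [350.7  89.2 207.7] yaw -27.19 ax [-0.0356  0.0137 -0.9993] F [ 0.7  0.2 -2.3] w 15.0 qv 0.02
0.082 942 zmed 0.0853 c [405.6 225.3] r 34.7
0.08 79 zmed 0.0843 c [404.3 228.7] r 35.0
0.08 204 zmed 0.0852 c [406.7 228.4] r 35.4
```

View pics/w7.png

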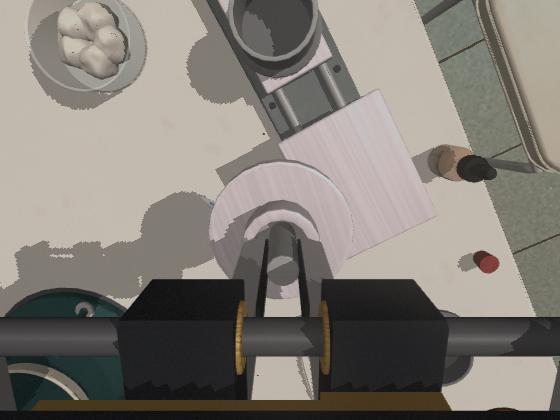

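Emit:
servo_tool(
  plan=[
    [[1, 5, 3, 0, 0.08], [1, 10, 5, 0, 0.12], [1, 11, 5, 0, 0.12], [1, 12, 6, 0, 0.12], [1, 12, 6, 0, 0.12], [1, 12, 6, 0, 0.12], [1, 10, 5, 0, 0.1], [1, 5, 3, 0, 0.06], [1, 0, 0, 0, 0]],
  ],
)

```text
time_s: 17.53
tcp_pos: [0.4347, 0.1207, 0.2068]
tcp_rot: [0.383, 0.593, -0.407, 0.58]
force: [-0.5, -0.7, -1.7]
width: 0.0155
```

```bash
cat >> h.py <<'E'
def platetilt(c,s):
    # plate top: points between 25 and 43 mm from tool axis, in tool frame
    W=cloud(c).reshape(-1,3);W=W[~np.isnan(W[:,0])]
    Rm=R.from_quat(s["tcp_rot"]).as_matrix()
    T=(W-s["tcp_pos"])@Rm
    return W,T
E
python3 w.py 3; python3 - <<'E'
from h import *
s=ctrl.sense();c=cam("wrist","w8");st()
circ(c,(.406,.226),0,((.082,.09),),.05)
W,T=platetilt(c,s)
# plate top expected z: lid origin+9 => ~TCP z -29mm => tool x ~ +0.029
m=(abs(T[:,0]-.029)<.006)&(np.hypot(T[:,1],T[:,2])<.046)
Q=W[m];A=np.c_[Q[:,:2]-Q[:,:2].mean(0),np.ones(len(Q))]
for k in range(3):
    co,*_=np.linalg.lstsq(A,Q[:,2],rcond=None);r=Q[:,2]-A@co;g=abs(r)<max(.001,2*r.std());Q=Q[g];A=A[g]
print(len(Q),"slope dz/dx,dz/dy",co[:2].round(4),"z",co[2].round(4),"rms",r.std().round(5))
print("circle",cv2.minEnclosingCircle((Q[:,:2]*1000).astype(np.float32)))
E
```

```text
t 17.68 p [433.4 120.4 207.1] yaw 21.94 ax [-0.034  -0.0189 -0.9992] F [ 0.3  0.2 -2. ] w 15.6 qv 0.015
t 17.73 p [433.3 120.5 207.3] yaw 21.97 ax [-0.0335 -0.0188 -0.9993] F [ 0.3 -0.1 -1.5] w 15.3 qv 0.009
0.082 1468 zmed 0.0854 c [405.8 226. ] r 34.9
8110 slope dz/dx,dz/dy [-0.04   -0.0239] z 0.1779 rms 0.00057
circle ((430.39178466796875, 120.36746978759766), 44.38161087036133)
```

View pics/w8.png

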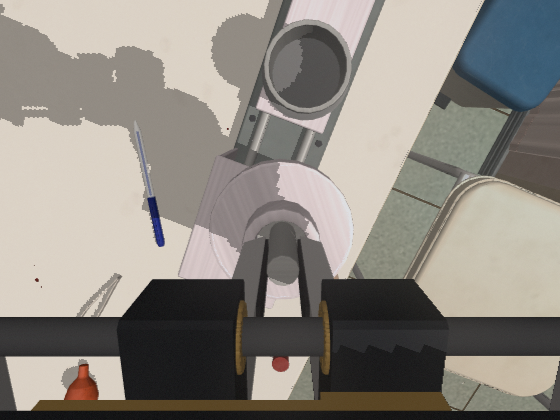

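The canister rim is at (405.8, 226.0), r 34.9 mm, in the wrist view at (308, 68). The lid pair is tilted about 2.5° towards the arm's base, and the descent should cancel that. Moving above the canister.

Emit:
servo_tool(
  plan=[
    [[1, -2, 8, 0, 0], [1, -3, 14, 0, 0], [1, -4, 18, 0, 0], [1, -5, 20, 0, 0], [1, -5, 18, 0, 0], [1, -4, 14, 0, 0], [1, -2, 8, 0, 0]],
  ],
)

```text
time_s: 18.32
tcp_pos: [0.4047, 0.2232, 0.2087]
tcp_rot: [0.388, 0.589, -0.411, 0.577]
force: [-0.4, 0.2, -1.7]
width: 0.0156
```

```bash
python3 w.py 0;python3 w.py 3
```

```text
t 18.32 p [404.7 223.2 208.7] yaw 21.18 ax [-0.0316 -0.0168 -0.9994] F [-0.4  0.2 -1.7] w 15.6 qv 0.229
t 18.47 p [405.4 221.8 208.6] yaw 21.19 ax [-0.0313 -0.0183 -0.9993] F [-0.4  0.1 -2.3] w 15.3 qv 0.028
```

Emit:
servo_tool(
  plan=[
    [[1, 0, 1, -8, 0], [1, 0, 1, -13, 0], [1, 0, 1, -15, 0], [1, 0, 0, -15, 0], [1, 0, 0, -8, 0]],
  ],
)

```text
time_s: 18.88
tcp_pos: [0.4079, 0.2217, 0.1488]
tcp_rot: [0.391, 0.586, -0.411, 0.579]
force: [0.2, 0.0, -2.8]
width: 0.0148
```

```bash
python3 w.py 0;python3 w.py 4
```

```text
t 18.88 p [407.9 221.7 148.8] yaw 20.82 ax [-0.0243 -0.018  -0.9995] F [ 0.2  0.  -2.8] w 14.8 qv 0.201
t 19.08 p [408.8 222.6 151.2] yaw 20.86 ax [-0.0218 -0.0166 -0.9996] F [-0.2  0.7 -1.6] w 15.3 qv 0.025
```

Emit:
servo_tool(
  plan=[
    [[1, -0.5, 1, -3, 0], [1, -0.5, 0.5, -3, 0], [1, -0.5, 0.5, -3, 0], [1, -0.5, 0, -3, 0], [1, -0.5, 0, -3, 0], [1, -0.5, 0, -3, 0]],
  ],
)

```text
time_s: 19.58
tcp_pos: [0.4085, 0.2256, 0.1365]
tcp_rot: [0.395, 0.583, -0.408, 0.581]
force: [0.4, -0.1, -2.1]
width: 0.0155
```

```bash
python3 w.py 0;python3 w.py 4
```

```text
t 19.58 p [408.5 225.6 136.5] yaw 20.82 ax [-0.0129 -0.013  -0.9998] F [ 0.4 -0.1 -2.1] w 15.5 qv 0.08
t 19.78 p [408.4 225.5 136.5] yaw 20.82 ax [-0.0136 -0.0133 -0.9998] F [ 0.6  0.1 -1.7] w 15.3 qv 0.007
```

```bash
cat > pl.py <<'E'
from h import *
import sys
def plate(off=.029,save=None,rad=.046):
    s=ctrl.sense();c=cam("wrist",save);st()
    W,T=platetilt(c,s)
    m=(abs(T[:,0]-off)<.006)&(np.hypot(T[:,1],T[:,2])<rad)
    Q=W[m];A=np.c_[Q[:,:2]-Q[:,:2].mean(0),np.ones(len(Q))]
    for k in range(3):
        co,*_=np.linalg.lstsq(A,Q[:,2],rcond=None);r=Q[:,2]-A@co;g=abs(r)<max(.001,2*r.std());Q=Q[g];A=A[g]
    e=cv2.minEnclosingCircle((Q[:,:2]*1000).astype(np.float32))
    print(len(Q),"slope",co[:2].round(4),"zmean",co[2].round(4),"rms",r.std().round(5),"c",np.round(e[0],1),"r",round(e[1],1),"z at c",(co[2]+co[:2]@(np.array(e[0])/1000-Q[:,:2].mean(0))).round(4))
    return c
if __name__=="__main__": plate(float(sys.argv[1]),sys.argv[2])
E
python3 pl.py .029 w9
```

```text
t 19.83 p [408.5 225.5 136.7] yaw 20.81 ax [-0.0132 -0.0132 -0.9998] F [ 0.   0.5 -2. ] w 15.3 qv 0.005
8062 slope [-0.0196 -0.0184] zmean 0.1072 rms 0.00056 c [406.1 226.1] r 44.4 z at c 0.1073
```

View pics/w9.png

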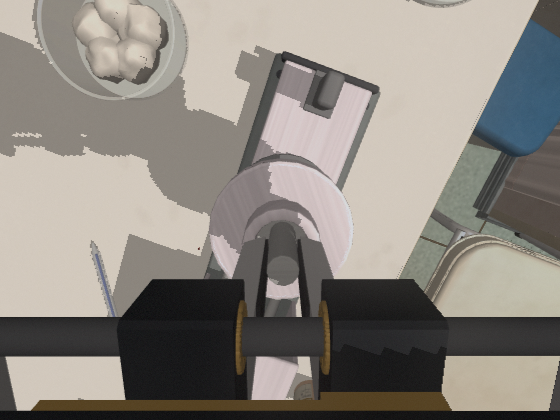

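The lid centre is within 0.5 mm of the rim axis and 12 mm above seated, with tilt 1.5° and falling. I'll lower slowly.

Emit:
servo_tool(
  plan=[
    [[1, -0.5, -0.3, -2.5, 0], [1, -0.5, -0.2, -2.5, 0], [1, -0.5, -0.2, -2.5, 0], [1, -0.5, -0.2, -2.5, 0]],
  ],
)

```text
time_s: 20.17
tcp_pos: [0.4072, 0.2249, 0.127]
tcp_rot: [0.396, 0.583, -0.407, 0.581]
force: [0.0, 0.8, -2.0]
width: 0.0153
```

```bash
python3 w.py 3;python3 pl.py .029 w10
```

```text
t 20.32 p [407.1 224.8 126.9] yaw 20.81 ax [-0.0115 -0.0125 -0.9999] F [-0.7 -0.1 -2.4] w 15.1 qv 0.007
t 20.37 p [407.1 224.8 127.1] yaw 20.81 ax [-0.0114 -0.0124 -0.9999] F [ 1.5 -0.1 -1.3] w 15.1 qv 0.004
8101 slope [-0.0176 -0.0174] zmean 0.0976 rms 0.00057 c [404.8 225.3] r 44.4 z at c 0.0977
```

Emit:
servo_tool(
  plan=[
    [[1, 0.5, 0.5, -1.5, 0], [1, 0, 0.2, -1.5, 0], [1, 0, 0, -1, 0]],
  ],
)

```text
time_s: 20.62
tcp_pos: [0.408, 0.2255, 0.1244]
tcp_rot: [0.396, 0.583, -0.407, 0.582]
force: [-2.4, -2.3, 7.0]
width: 0.0154
```

```bash
python3 w.py 2;python3 pl.py .029 w11
```

```text
t 20.72 p [408.  225.5 124.5] yaw 20.81 ax [-0.0099 -0.0124 -0.9999] F [-2.1 -1.9  4.9] w 15.4 qv 0.001
t 20.77 p [408.  225.5 124.5] yaw 20.8 ax [-0.0099 -0.0123 -0.9999] F [-2.6 -1.7  3.8] w 15.1 qv 0.003
8093 slope [-0.0158 -0.0145] zmean 0.0952 rms 0.00057 c [405.7 226.1] r 44.3 z at c 0.0953
```

Emit:
servo_tool(
  plan=[
    [[1, 0, 0, -1.5, 0], [1, 0, 0, -1, 0]],
  ],
)

```text
time_s: 20.93
tcp_pos: [0.4081, 0.2255, 0.1245]
tcp_rot: [0.396, 0.582, -0.407, 0.582]
force: [-2.5, -1.2, 2.3]
width: 0.0155
```

```bash
python3 w.py 2;python3 pl.py .029 w11
```

```text
t 21.03 p [408.1 225.5 124.4] yaw 20.81 ax [-0.0086 -0.0121 -0.9999] F [-2.7 -1.4  6.1] w 15.5 qv 0.001
t 21.08 p [408.1 225.5 124.4] yaw 20.81 ax [-0.0087 -0.0121 -0.9999] F [-3.5 -1.2  5.7] w 15.2 qv 0.002
8121 slope [-0.0144 -0.0132] zmean 0.0952 rms 0.00057 c [405.8 226.1] r 44.4 z at c 0.0953
```

Emit:
servo_tool(
  plan=[
    [[1, 0, 0, -4, 0], [1, 0, 0, -4, 0]],
  ],
)

```text
time_s: 21.25
tcp_pos: [0.4077, 0.225, 0.1237]
tcp_rot: [0.396, 0.582, -0.406, 0.583]
force: [-9.0, -3.3, 21.5]
width: 0.0155
```

```bash
python3 w.py 2;python3 pl.py .029 w11
```

```text
t 21.35 p [407.7 225.1 123.8] yaw 20.82 ax [-0.0068 -0.0123 -0.9999] F [-8.  -4.5 18. ] w 15.3 qv 0.002
t 21.4 p [407.7 225.  123.8] yaw 20.82 ax [-0.0069 -0.0124 -0.9999] F [-8.2 -4.3 18.5] w 15.1 qv 0.002
8083 slope [-0.005 -0.004] zmean 0.0948 rms 0.00057 c [405.7 226.2] r 44.3 z at c 0.0948
```

The plate is now level to 0.4° at z 94.8 mm (95 expected), so the pair is seated. Releasing.

Emit:
servo_tool(
  plan=[
    [[0.1, 0, 0, 1, 0]],
  ],
)

```text
time_s: 21.48
tcp_pos: [0.408, 0.2253, 0.126]
tcp_rot: [0.397, 0.581, -0.406, 0.583]
force: [0.2, 0.5, -0.1]
width: 0.0193
```

```bash
python3 w.py 4;python3 pl.py .029 w12
```

```text
t 21.68 p [407.9 225.2 124.4] yaw 20.82 ax [-0.0065 -0.0121 -0.9999] F [-0.5 -0.  -0.2] w 34.4 qv 0.011
t 21.73 p [407.7 225.1 124. ] yaw 20.82 ax [-0.0074 -0.0125 -0.9999] F [-0.1  0.   0.1] w 38.9 qv 0.006
7681 slope [-0.0008 -0.0009] zmean 0.0948 rms 0.00057 c [405.9 226. ] r 44.4 z at c 0.0948
```

View pics/w12.png

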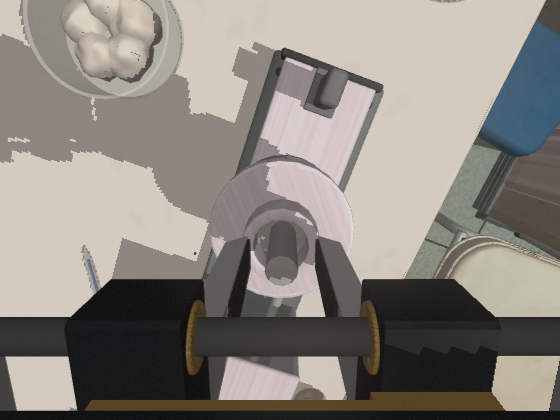

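The pair is released: level (slope 0.001) and centred at (405.9, 226.0) against the rim at (405.8, 226.0). I'll open wider and lower to the collar.

Emit:
servo_tool(
  plan=[
    [[-0.4, -1, 0.5, 1, 0], [-0.4, -0.7, 0.3, 0, 0], [-0.4, 0, 0, 0, 0]],
  ],
)

```text
time_s: 21.98
tcp_pos: [0.4053, 0.2257, 0.123]
tcp_rot: [0.395, 0.582, -0.407, 0.582]
force: [0.5, 0.2, -0.5]
width: 0.0588
```

```bash
python3 w.py 4
```

```text
t 22.18 p [405.6 225.7 123.4] yaw 20.8 ax [-0.0095 -0.0132 -0.9999] F [-0.1  0.   1.1] w 65.7 qv 0.003
```

Emit:
servo_tool(
  plan=[
    [[-0.4, -0.3, -0.1, -6.5, 0], [-0.4, -0.3, -0.1, -6.5, 0], [-0.4, -0.3, -0.1, -6, 0], [-0.4, -0.3, -0.1, -4, 0]],
  ],
)

```text
time_s: 22.52
tcp_pos: [0.405, 0.2256, 0.0992]
tcp_rot: [0.396, 0.582, -0.407, 0.582]
force: [0.3, 0.2, -0.1]
width: 0.0658
```

```bash
python3 w.py 4
```

```text
t 22.72 p [405.3 225.7 100.2] yaw 20.8 ax [-0.0067 -0.0121 -0.9999] F [ 0.4  0.  -0. ] w 65.9 qv 0.013
```

Emit:
servo_tool(
  plan=[
    [[-0.4, 0, 0, -3.5, 0]],
  ],
)

```text
time_s: 22.8
tcp_pos: [0.406, 0.226, 0.0975]
tcp_rot: [0.397, 0.581, -0.406, 0.583]
force: [-0.1, 0.2, 0.7]
width: 0.0657
```

```bash
python3 w.py 4
```

```text
t 23.0 p [405.4 225.7  96.7] yaw 20.8 ax [-0.0066 -0.012  -0.9999] F [ 0.1 -0.8 -0.3] w 65.8 qv 0.004
```

Emit:
servo_tool(
  plan=[
    [[1, 0.3, 0.2, 0, 0]],
  ],
  squeeze=25,
)

```text
time_s: 23.08
tcp_pos: [0.4057, 0.2259, 0.0968]
tcp_rot: [0.397, 0.582, -0.406, 0.583]
force: [0.3, -0.7, -0.2]
width: 0.062
```

```bash
python3 w.py 4;python3 w.py 2;python3 w.py 2; python3 pl.py 0.002 w13
```

```text
t 23.28 p [405.8 226.   96.8] yaw 20.8 ax [-0.0064 -0.0119 -0.9999] F [ 0.1 -0.9 -0.1] w 46.7 qv 0.002
t 23.38 p [405.8 226.   96.9] yaw 20.8 ax [-0.0062 -0.0119 -0.9999] F [0.6 0.7 0.2] w 44.3 qv 0.001
t 23.48 p [405.8 226.   96.8] yaw 20.8 ax [-0.0062 -0.0119 -0.9999] F [-0.5 -0.2  0.5] w 44.0 qv 0.001
t 23.53 p [405.8 226.   96.8] yaw 20.8 ax [-0.0063 -0.012  -0.9999] F [ 0.4 -0.9 -0.7] w 44.0 qv 0.002
8391 slope [-0.0008 -0.0017] zmean 0.0948 rms 0.00058 c [405.3 226. ] r 44.4 z at c 0.0948
```

View pics/w13.png

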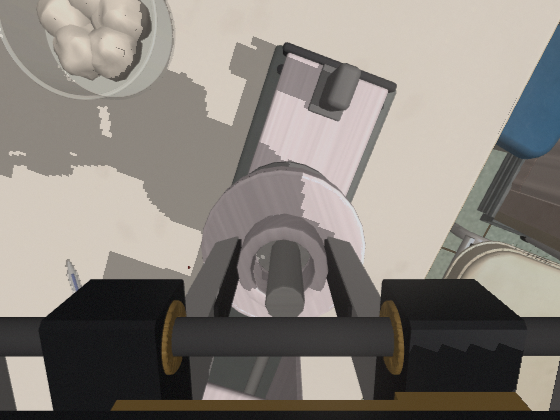

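Emit:
servo_tool(
  plan=[
    [[1, 0, 0, 4, 0], [1, 0.1, 0, 5, 0], [1, 0.2, 0.1, 6, 0]],
  ],
)

```text
time_s: 23.78
tcp_pos: [0.4045, 0.2254, 0.1108]
tcp_rot: [0.395, 0.582, -0.408, 0.582]
force: [-0.5, 0.6, -0.9]
width: 0.0439
```

```bash
python3 w.py 2; python3 pl.py 0.002 w14
```

```text
t 23.88 p [405.7 225.9 112.2] yaw 20.8 ax [-0.0073 -0.0123 -0.9999] F [0.5 0.6 0.1] w 44.1 qv 0.017
t 23.93 p [405.4 225.8 111.7] yaw 20.8 ax [-0.008  -0.0126 -0.9999] F [-0.6  0.2 -1. ] w 44.3 qv 0.016
8616 slope [-0.0024 -0.0021] zmean 0.1101 rms 0.00057 c [404.9 225.9] r 44.4 z at c 0.1102
```

Emit:
servo_tool(
  plan=[
    [[1, 0.3, 0.1, 7, 0], [1, 0.4, 0.2, 9, 0], [1, 0.4, 0.2, 10, 0], [1, 0.4, 0.2, 10, 0], [1, 0.4, 0.2, 8, 0]],
  ],
)

```text
time_s: 24.35
tcp_pos: [0.406, 0.2262, 0.1578]
tcp_rot: [0.395, 0.583, -0.408, 0.581]
force: [-0.1, 0.3, -0.9]
width: 0.0442
```

```bash
python3 w.py 2; python3 pl.py 0.002 w15
```

```text
t 24.45 p [407.  226.6 158.8] yaw 20.8 ax [-0.0088 -0.0129 -0.9999] F [-0.8 -0.7 -0.7] w 44.3 qv 0.042
t 24.5 p [406.4 226.3 157.5] yaw 20.8 ax [-0.0107 -0.0137 -0.9998] F [ 0.1  0.  -1.2] w 43.7 qv 0.036
8647 slope [-0.0035 -0.003 ] zmean 0.1567 rms 0.00057 c [406.1 226.5] r 44.4 z at c 0.1568
```

Emit:
servo_tool(
  plan=[
    [[1, 0.2, 0, 8, 0], [1, 0.3, 0.1, 10, 0], [1, 0.3, 0.1, 10, 0], [1, 0.3, 0.1, 9, 0], [1, 0.2, 0.1, 6, 0], [1, 0, 0, 2, 0]],
  ],
)

```text
time_s: 25.0
tcp_pos: [0.4066, 0.2262, 0.2055]
tcp_rot: [0.394, 0.583, -0.409, 0.581]
force: [-0.3, -0.1, -0.9]
width: 0.0443
```

```bash
python3 w.py 6; python3 pl.py 0.002 w16; python3 - <<'E'
from h import *
for n in("side","top"):
    c=cam(n,n+"9");circ(c,(.406,.226),0,((.14,.155),(.086,.093),(.18,.21)),.05)
st()
E
```

```text
t 25.3 p [405.6 225.8 203. ] yaw 20.8 ax [-0.0177 -0.0166 -0.9997] F [ 0.8  0.2 -1.3] w 44.1 qv 0.002
t 25.35 p [405.6 225.8 203. ] yaw 20.8 ax [-0.0177 -0.0166 -0.9997] F [ 0.6  0.1 -0.9] w 44.1 qv 0.003
8599 slope [-0.0123 -0.0065] zmean 0.2009 rms 0.00057 c [404.7 225.7] r 44.4 z at c 0.2009
0.086 423 zmed 0.0903 c [408.  228.3] r 37.1
0.18 326 zmed 0.2001 c [406.4 228.2] r 45.0
0.18 6 zmed 0.1939 c [421.5 185.8] r 8.9
t 25.45 p [405.7 225.9 203.2] yaw 20.8 ax [-0.0174 -0.0165 -0.9997] F [ 0.  -0.3 -0.3] w 43.8 qv 0.003
```

View pics/w16.png

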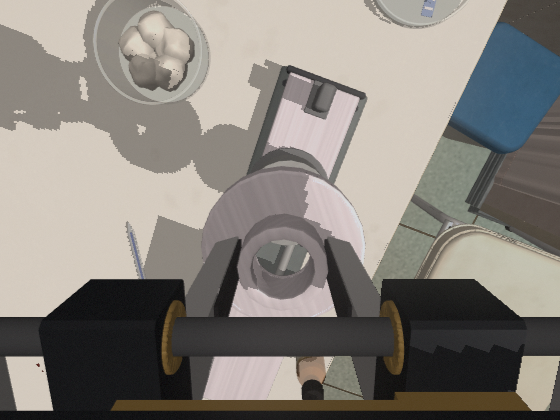

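View pics/side9.png

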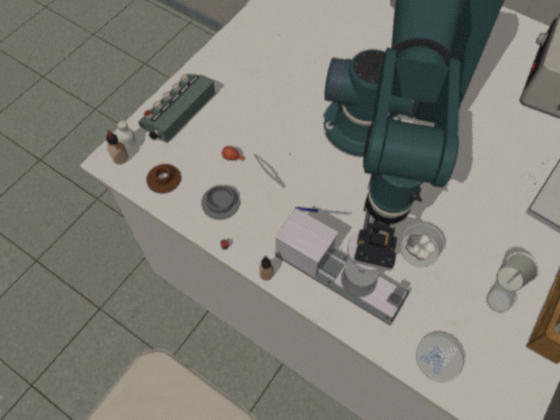

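```bash
python3 - <<'E'
from h import *
st();print(ctrl.close_job());
E
```

```text
t 25.45 p [405.7 225.9 203.2] yaw 20.8 ax [-0.0174 -0.0165 -0.9997] F [ 0.  -0.3 -0.3] w 43.8 qv 0.003
the job is handed in; nothing more can be done
None
```

The job is done and handed in at about 25.5 s of the 64 s limit. I slid the carriage to its end stop, seated the nested lids on the canister by the knob, released them, and lifted the cover off alone by its collar.

**Last checks:**
- **Carriage:** it stopped against the end stop after about 135 mm, and pushing further only raised the force.
- **Pair before lifting the cover:** level to about 0.1°, and within 0.2 mm of the rim centre.
- **Inner lid:** its flange showed at z 90 mm (91 expected when seated) after the cover came off. I saw only its flange then, from the side camera.
- **Cover:** held still at the collar. Its skirt is at about 186 mm, 37 mm above the knob's top at 149 mm.
- **Other things:** no bystander looked moved in the side view.

**What was off:**
- The tool picked up small tilts with each move, and I could only cancel them indirectly. The cover therefore ended about 0.8° off level, and the pair was tilted about 2.5° for part of the carry and 1.5° just before seating.
- I pressed the pair down with about 20 N to level it on the rim.
- The fixed cameras differed from the wrist camera by 1 to 4 mm. I used the wrist camera, which matched the known sizes from different viewpoints.

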